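# Feed a compound bar round the bend into its bay

## Robot

A 7-joint arm with a two-finger parallel gripper is mounted at the origin on a cart in front of the work surface, level with it; the furniture and walls round the work are solid. World frame = base frame: x ahead of the robot, y to its left, z up, the work surface at z = 0. Lengths are in mm, angles in rad, forces in N, time in s.
With the tool pointing down it reaches from about 375 to 925 mm from the base axis. Payload 3.1 kg.
Tool frame: the origin (TCP) lies midway between the tips of the shut fingers; the grasp point (between the pads) lies 19 mm behind it; z points along the fingers, y is the line along which they close (so a half turn about z gives the same grasp; the last joint's range is limited). The gripper opens to 85 mm and grips with 20 to 120 N. Pads are 22 mm wide; open, the fingers measure 114 mm over their backs; the gripper's body (76 mm by 85 mm) begins 54 mm behind the grasp point. The pads swing forward as they close: fully open they stand 13 mm farther back than shut.
Start: joints at [1.221, 0.383, 0.044, 1.598, -0.018, 1.161, -0.05], TCP at [161.966, -629.5, 231.269] pointing down, gripper open.
Joint ranges: [-2.61, 2.61], [-0.41, 2.15], [-1.48, 1.57], [0, 2.5], [-1.57, 4.71], [0.05, 1.97], [-2.85, 2.85]. Speed limits (rad/s): [2.79, 2.79, 3.14, 3.14, 3.14, 3.14, 3.14].

## Interface

Orientations are given as a unit quaternion [w, x, y, z].
In Python, from workcell import arm gives the robot as it stands. The module is installed in compiled form; this text tells all that it offers.
- The arm moves only by the shell command python3 -m pendant 'ROWS'. ROWS is JSON, a list of rows, each an object with "fingers": the opening, from -1 (shut) to 1 (fully open); "translation": the shift along the world's x, y, z normalised to -1 to 1, where 1 is 800 mm, a list of three; "turn": the turn, a rotation vector about the world's x, y, z normalised to -1 to 1, where 1 is 0.5 rad, a list of three. A call has 1 to 12 rows; each row shifts and turns the commanded pose from where the row before left it; what a row does not reach is not made up. A row lasts 1/12 s, in which the tool goes at most 41.7 mm and 7.16 degrees, less where a joint would pass 70% of its speed; a pose out of reach is approached as far as the arm can. A call with a number of a shift or a turn outside -1 to 1 is refused whole. A call with a gripper value outside its range is refused whole. The fingers move at their own pace and stop on an object; the grip force is fixed at half the most. Time passes only in rows, so rows that do not move let the fingers close. It gives the time, the measured TCP pose, the force, the opening and the grip force at its end, in the units of the state.
- arm.get_state(): the state, without advancing time (a new reading comes with each control period).
- arm.get_image(name): name is "side" or "top" or "wrist"; returns the picture (400x640x3 uint8, blue, green, red); there is no depth.
- arm.camera_params(name): a dict with "mtx" (3x3 intrinsics, pixels), "view" (4x4, takes a point from world to camera coordinates); the wrist camera has in their place "hand_eye" (4x4, takes a point from camera to tool coordinates, whose origin is the TCP and whose axes are the flange's). Camera axes: x right, y down, z forward; pixel columns grow to the right and rows downward; lengths in mm; the calibration is good to about 2 mm. A picture is of the moment at which its call begins: read the wrist's pose just before it. camera_params takes no time and is no camera call.
- arm.hand_in(): hands the job in; it is judged then, once.
The state is a dict: "clock": time; "joint_positions": joint angles; "qd": joint speeds; "effort": joint torques, N m; "ee_pos": TCP position; "ee_rot": TCP orientation; "force": force on the tool from outside, world axes, zero at the start; "moment": the same for the moment, N m; "finger_gap": finger opening in mm; "grip_force": force on a finger pad.
Only numpy, scipy, OpenCV 4.12 (cv2) and the standard library are available. Lean on these libraries where they do the work, as an engineer would, in place of code of your own. Each camera call takes 0.05 s, during which the arm holds its last target. There are 200 camera calls.

## Task

Lay the brown bar of polishing compound lengthwise in the blue carrier's tray and draw the bolt with the red knob fully back; then push the loaded carrier, without lifting it off the track, round the bend and up against the end stop. Finally push the bolt fully shut behind it, leaving the brown bar in the tray and the black bar where it lies.

Things in the scene. Friction and masses are not known exactly. Their poses are not given: they have to be found in the camera images.
- feed_track: Fixed green plate 8 mm thick with rails 8 mm thick, 14 mm high (tops 22 mm above the bench): a channel 62 mm wide. Origin: centre of the bend, at bench height. In its frame (mm) the channel's centreline runs along x = -71 from y = 102 (open end) to y = 0, round the arc of radius 71 about the origin to (0, -71), then along y = -71 to +x. Inner guide disc radius 40, outer rail radius 102.
- bay (a point): Where the carrier's origin lies when it is fully home against the end stop: (80, -71, 8) mm in the track's frame, axes as the track's. The stop's face is at x = 124 mm and the stop is 38 mm high.
- carrier: Loose blue block 88 mm long (x, +x is its front), 52 wide, 42 tall, upright corners of 14 mm radius, 0.25 kg; origin: centre of its underside, on the plate. Its top is a tray 80 x 44 mm inside, floor 36 mm above the origin, lip 6 mm high. Starts in the entry leg (x = -71), front towards the bend; turns with the channel, 5 mm side play. Its rear can be pushed above the rails.
- brown_bar: Loose bar of polishing compound, pale wrapper with a brown end, 35 mm wide (x), 71 mm long (y), 32 mm tall, 0.32 kg; origin at the centre of its underside, z up. It lies on the bench beyond the bolt, roughly along world y. In the tray its length runs along the carrier's x axis, either way round.
- black_bar: Similar bar with a black end, 35 mm wide (x), 86 mm long (y), 32 mm tall: too long for the tray; origin at the centre of its underside. It stays where it is. Brown and black lie end to end about 10 cm apart, in either order. The polisher and its wheels, up to 0.27 m high, fill y > 0.2, x 0.37 to 0.68; a drawer cabinet stands at x > 0.71, y < 0.05.
- bolt (a joint): Steel bolt, 12 x 12 mm, that bars the exit leg above the rails (26 to 38 mm above the bench, x = 15 to 27 mm in the track's frame). 0 = shut, as at the start; 0.060 m = fully back, clear of the channel. Slides along the track's +y to open, 2 N of friction, stays where left. It passes 9 mm behind a carrier that is fully home.
- bolt_knob (a point): Centre of the upright red knob on the bolt, 20 mm in diameter, 44 to 78 mm above the bench; this point is 61 mm above the bench and moves with the bolt: (21, 35 + travel) mm in the track's frame. The bolt's end reaches 10 mm beyond it. The grey bolt guide, 36 mm wide and 45 mm tall, ends 28 mm short of it on the -y side when shut.

How it is judged:
By the outcome, as a careful person would: the job done as asked, in the order asked, and still so for the second after the job is handed in, with the robot touching nothing.
It also fails if it takes over 72 s, if anything falls off the work surface, if the arm or the gripper's body presses on something with over 40 N, if the wrist force passes 120 N, or if a joint passes its speed limit or range.

## Working session

There is one attempt and no reset: what is moved stays moved. The work goes in short steps, Python scripts to look and compute and a shell command to move; the robot and the scene stay as the last step left them, time stands still between calls to the robot, and variables do not carry over. Pictures are saved under pics/ and viewed, at most 11 in all, crops included, and the job is handed in when it is done.

```bash
mkdir -p pics; python3 - <<'E'
from workcell import arm
import cv2, numpy as np
s=arm.get_state(); print({k:np.round(v,3).tolist() for k,v in s.items()})
ims=[]
for n in("top","side"):
    im=arm.get_image(n); cv2.imwrite(f"pics/{n}0.png",im); p=arm.camera_params(n); print(n,{k:np.round(v,3).tolist() for k,v in p.items()})
p=arm.camera_params("wrist");print({k:np.round(v,3).tolist() for k,v in p.items()})
E
```

```text
{'clock': 0.0, 'joint_positions': [1.221, 0.384, 0.044, 1.6, -0.018, 1.161, -0.05], 'qd': [-0.001, -0.0, 0.0, 0.0, -0.001, -0.001, -0.0], 'effort': [0.0, -43.346, 1.025, -24.951, 0.011, 0.011, 0.0], 'ee_pos': [161.706, -628.595, 229.884], 'ee_rot': [-0.001, 0.992, 0.126, -0.0], 'force': [-0.393, 0.742, -0.155], 'moment': [-0.018, -0.013, -0.019], 'grip_force': 0.0, 'finger_gap': 85.572}
top {'mtx': [[447.066, 0.0, 322.694], [0.0, 447.066, 194.396], [0.0, 0.0, 1.0]], 'view': [[-0.013, -1.0, -0.021, 39.267], [-0.99, 0.016, -0.137, 557.514], [0.137, 0.019, -0.99, 831.544], [0.0, 0.0, 0.0, 1.0]]}
side {'mtx': [[506.152, 0.0, 317.576], [0.0, 506.152, 187.737], [0.0, 0.0, 1.0]], 'view': [[0.989, -0.149, 0.017, -548.774], [-0.093, -0.696, -0.713, 102.164], [0.118, 0.703, -0.701, 835.571], [0.0, 0.0, 0.0, 1.0]]}
{'mtx': [[301.486, 0.0, 321.388], [0.0, 301.486, 197.203], [0.0, 0.0, 1.0]], 'hand_eye': [[0.001, -0.964, -0.266, 66.341], [1.0, 0.001, 0.0, -0.07], [-0.0, -0.266, 0.964, -143.45], [0.0, 0.0, 0.0, 1.0]]}
```

View pics/top0.png

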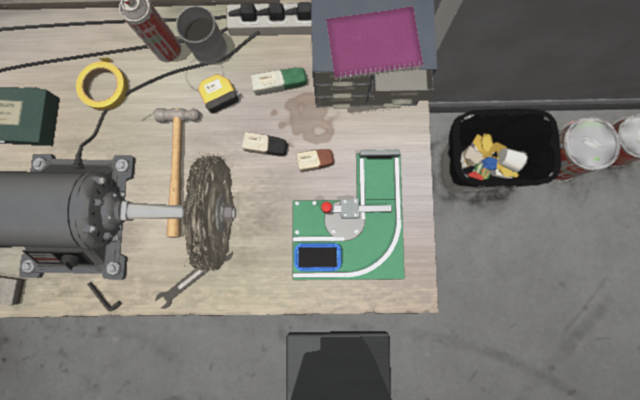

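View pics/side0.png

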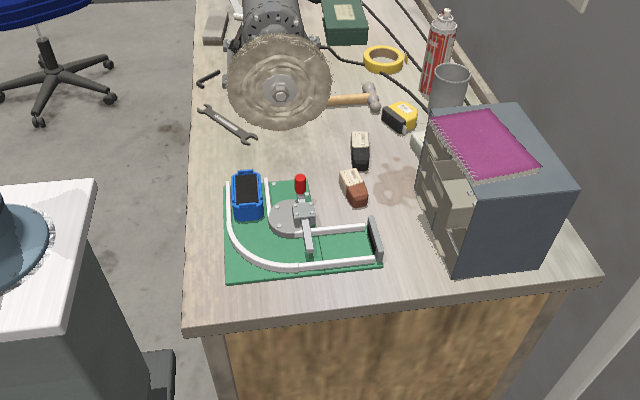

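The top view looks along -z, with image up = world +x and left = +y. It shows the carrier at (318,257), red knob (326,207), brown bar (315,159) with its brown end to the right, black bar (265,144) and stop (380,153). The side view shows the same layout: knob (300,184), brown bar (353,188), carrier (248,195).

```bash
cat > h.py <<'E'
import cv2, numpy as np
from scipy.spatial.transform import Rotation as R
def cam(arm,n):
    p=arm.camera_params(n); K=np.array(p["mtx"])
    if n=="wrist":
        s=arm.get_state(); q=s["ee_rot"]; T=np.eye(4); T[:3,:3]=R.from_quat([q[1],q[2],q[3],q[0]]).as_matrix(); T[:3,3]=s["ee_pos"]
        V=np.linalg.inv(T@np.array(p["hand_eye"]))
    else: V=np.array(p["view"])
    return K,V
def ray(c,uv):
    K,V=c; d=V[:3,:3].T@np.linalg.inv(K)@[uv[0],uv[1],1]; o=-V[:3,:3].T@V[:3,3]; return o,d/np.linalg.norm(d)
def plane(c,uv,z):
    o,d=ray(c,uv); return o+d*(z-o[2])/d[2]
def tri(c1,u1,c2,u2):
    o1,d1=ray(c1,u1);o2,d2=ray(c2,u2); t=np.linalg.lstsq(np.c_[d1,-d2],o2-o1,rcond=None)[0]
    a,b=o1+d1*t[0],o2+d2*t[1]; return (a+b)/2,np.linalg.norm(a-b)
def proj(c,P):
    K,V=c; p=K@(V[:3,:3]@P+V[:3,3]); return p[:2]/p[2]
def blobs(im,lo,hi,amin=20):
    h=cv2.cvtColor(im,cv2.COLOR_BGR2HSV); m=cv2.inRange(h,np.array(lo),np.array(hi))
    cs,_=cv2.findContours(m,cv2.RETR_EXTERNAL,cv2.CHAIN_APPROX_NONE)
    return sorted([c for c in cs if cv2.contourArea(c)>amin],key=cv2.contourArea,reverse=True),m
E
python3 - <<'E'
from workcell import arm
from h import *
C={n:cam(arm,n) for n in("top","side")}
im={n:cv2.imread(f"pics/{n}0.png") for n in C}
for name,lo,hi in [("blue",(100,130,80),(125,255,255)),("red",(0,200,120),(4,255,255)),("brown",(3,90,50),(15,220,180)),("green",(65,90,60),(85,255,220)),("wrapper",(12,20,150),(30,90,255))]:
  for n in C:
    b,_=blobs(im[n],lo,hi,15)
    for c in b[:4]:
        r=cv2.minAreaRect(c); print(name,n,cv2.contourArea(c),np.round(r[0],1),np.round(r[1],1),round(r[2],1), np.round(plane(C[n],r[0],30)[:2],0))
E
```

```text
blue top 1191.0 [317.5 256.5] [27. 47.] 90.0 [438.  43.]
blue top 103.0 [489.5 163. ] [10. 13.] 90.0 [ 616. -298.]
blue side 1371.5 [246.5 195. ] [51.  30.5] 85.2 [434.  40.]
blue side 106.5 [14.5  3.5] [ 7. 29.] 90.0 [-168.  877.]
blue side 88.0 [42.7 12.7] [ 3.2 88.3] 74.0 [-78. 810.]
blue side 73.5 [27.4  6.8] [ 2.8 56.8] 75.3 [-128.  852.]
brown top 184.0 [325.2 157.1] [16.9 13.8] 77.9 [634.  25.]
brown top 149.5 [165.5  33.7] [46.   9.1] 50.2 [903. 355.]
brown top 63.0 [625.5 158.1] [15.  14.3] 21.8 [ 621. -563.]
brown top 29.5 [576.9 170. ] [16.3  4.5] 5.2 [ 599. -467.]
brown side 394.0 [356.8 195.4] [23.2 21.1] 75.1 [627.  13.]
brown side 59.5 [440.   50.6] [ 7.1 29. ] 2.1 [937. 484.]
brown side 57.5 [286.6 337.1] [11.6 10.5] 33.7 [ 475. -244.]
brown side 32.5 [384.5 320.1] [ 6.  13.3] 40.6 [ 615. -237.]
green top 3174.0 [362.7 218.7] [ 75.  131.9] 40.2 [510. -46.]
green top 883.0 [311.5 218. ] [34. 35.] 90.0 [513.  54.]
green top 653.5 [356.4 273.9] [ 43.7 117.3] 65.8 [404. -31.]
green top 258.5 [293.8  75.9] [14.8 21.4] 79.7 [805.  87.]
green side 3278.5 [299.9 236.5] [148.   68.6] 23.6 [515. -67.]
green side 1498.0 [302.8 233.9] [ 97.2 157.1] 88.8 [521. -62.]
green side 408.5 [282.4 192.3] [22.2 25.6] 81.9 [497.  38.]
green side 17.0 [307.3 197.4] [6.6 4.7] 71.6 [539.  20.]
wrapper top 54546.0 [217.3 175.3] [279.  438.1] 89.3 [601. 240.]
wrapper top 6381.0 [ 98.  107.2] [103.1 214. ] 80.5 [746. 488.]
wrapper top 3947.0 [69.2 38.5] [ 36.  146.1] 80.7 [897. 557.]
wrapper top 1454.0 [68.6 13.9] [ 18.8 138.2] 87.3 [952. 562.]
wrapper side 49818.5 [300.9 145.3] [332.8 536. ] 82.9 [546. 163.]
wrapper side 1549.5 [390.1  62. ] [113.9  53.7] 38.7 [799. 446.]
wrapper side 1514.5 [400.3  25.6] [90.6 24.6] 48.3 [873. 625.]
wrapper side 708.5 [312.   22.5] [48.4 22.1] 82.1 [640. 670.]
```

```bash
A='{"fingers":1,"translation":[0.0197,0.0323,-0.0016],"turn":[0,0,0.11]}'; python3 -m pendant '[{"fingers":1,"translation":[0.02,0.032,-0.002],"turn":[0,0,0.11]},{"fingers":1,"translation":[0.02,0.032,-0.002],"turn":[0,0,0.11]},{"fingers":1,"translation":[0.02,0.032,-0.002],"turn":[0,0,0.11]},{"fingers":1,"translation":[0.02,0.032,-0.002],"turn":[0,0,0.11]},{"fingers":1,"translation":[0.02,0.032,-0.002],"turn":[0,0,0.11]},{"fingers":1,"translation":[0.02,0.032,-0.002],"turn":[0,0,0.11]},{"fingers":1,"translation":[0.02,0.032,-0.002],"turn":[0,0,0.11]},{"fingers":1,"translation":[0.02,0.032,-0.002],"turn":[0,0,0.11]},{"fingers":1,"translation":[0.02,0.032,-0.002],"turn":[0,0,0.11]},{"fingers":1,"translation":[0.02,0.032,-0.002],"turn":[0,0,0.11]},{"fingers":1,"translation":[0.02,0.032,-0.002],"turn":[0,0,0.11]},{"fingers":1,"translation":[0.02,0.032,-0.002],"turn":[0,0,0.11]}]'
```

```text
clock: 1.1
ee_pos: [354.1, -320.7, 211.6]
ee_rot: [-0.0, 0.897, 0.441, -0.0]
force: [0.7, -0.5, -0.5]
finger_gap: 85.6
grip_force: 0.0
```

```bash
python3 -m pendant '[{"fingers":1,"translation":[0.02,0.032,-0.002],"turn":[0,0,0.11]},{"fingers":1,"translation":[0.02,0.032,-0.002],"turn":[0,0,0.11]},{"fingers":1,"translation":[0.02,0.032,-0.002],"turn":[0,0,0.11]},{"fingers":1,"translation":[0.02,0.032,-0.002],"turn":[0,0,0.11]},{"fingers":1,"translation":[0.02,0.032,-0.002],"turn":[0,0,0.11]},{"fingers":1,"translation":[0.02,0.032,-0.002],"turn":[0,0,0.11]},{"fingers":1,"translation":[0.02,0.032,-0.002],"turn":[0,0,0.11]},{"fingers":1,"translation":[0.02,0.032,-0.002],"turn":[0,0,0.11]},{"fingers":1,"translation":[0.02,0.032,-0.002],"turn":[0,0,0.11]},{"fingers":1,"translation":[0.02,0.032,-0.002],"turn":[0,0,0.11]},{"fingers":1,"translation":[0.02,0.032,-0.002],"turn":[0,0,0.11]},{"fingers":1,"translation":[0.02,0.032,-0.002],"turn":[0,0,0.11]}]'; python3 - <<'E'
from workcell import arm
from h import *
c=cam(arm,"wrist"); im=arm.get_image("wrist"); cv2.imwrite("pics/w1.png",im); np.save("w1.npy",c[1])
print(np.round(arm.get_state()["ee_pos"],1),np.round(arm.get_state()["ee_rot"],3))
E
```

```text
clock: 2.1
ee_pos: [546.1, -14.0, 192.4]
ee_rot: [-0.0, 0.706, 0.708, -0.0]
force: [-0.1, -0.1, 0.0]
finger_gap: 85.4
grip_force: 0.0
[549.1  -5.8 192.8] [-0.001  0.702  0.712  0.004]
```

View pics/w1.png

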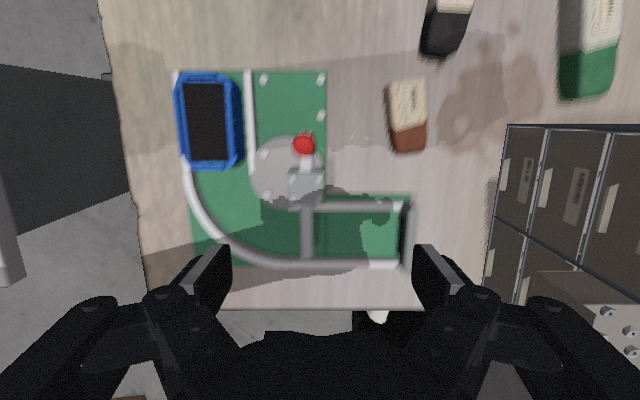

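The wrist view shows the carrier (208,120), knob (303,145), bolt across the exit leg (306,230), stop (410,235), brown bar (407,115) with its brown end at -y, and black bar (447,25). The arm was still moving, so I'll take two still views from different places.

```bash
python3 -m pendant '[{"fingers":1,"translation":[0,0,0],"turn":[0,0,0]},{"fingers":1,"translation":[0,0,0],"turn":[0,0,0]},{"fingers":1,"translation":[0,0,0],"turn":[0,0,0]},{"fingers":1,"translation":[0,0,0],"turn":[0,0,0]}]'; python3 - <<'E'
from workcell import arm
from h import *
c=cam(arm,"wrist"); im=arm.get_image("wrist"); cv2.imwrite("pics/w2.png",im); np.save("w2.npy",c[1])
E
python3 -m pendant '[{"fingers":1,"translation":[0.04,0.02,0],"turn":[0,0,0]},{"fingers":1,"translation":[0.04,0.02,0],"turn":[0,0,0]},{"fingers":1,"translation":[0.04,0.02,0],"turn":[0,0,0]},{"fingers":1,"translation":[0,0,0],"turn":[0,0,0]},{"fingers":1,"translation":[0,0,0],"turn":[0,0,0]},{"fingers":1,"translation":[0,0,0],"turn":[0,0,0]},{"fingers":1,"translation":[0,0,0],"turn":[0,0,0]}]'; python3 - <<'E'
from workcell import arm
from h import *
c=cam(arm,"wrist"); im=arm.get_image("wrist"); cv2.imwrite("pics/w3.png",im); np.save("w3.npy",c[1])
K=c[0]
C={n:(K,np.load(n+".npy")) for n in("w2","w3")}; im={n:cv2.imread(f"pics/{n}.png") for n in C}
cv2.imwrite("pics/both.png",np.vstack([im["w2"][40:300,100:500],im["w3"][40:300,100:500]]))
for name,lo,hi in [("blue",(100,130,80),(125,255,255)),("red",(0,200,100),(5,255,255)),("brown",(3,90,40),(15,220,180)),("green",(65,90,50),(90,255,220))]:
  for n in C:
    b,_=blobs(im[n],lo,hi,80)
    for c in b[:3]:
        r=cv2.minAreaRect(c); print(name,n,cv2.contourArea(c),np.round(cv2.boxPoints(r),1).tolist())
E
```

```text
clock: 2.48
ee_pos: [545.2, -17.2, 192.5]
ee_rot: [0.0, 0.708, 0.706, -0.001]
force: [-0.3, -0.6, 0.2]
finger_gap: 85.6
grip_force: 0.0
clock: 3.12
ee_pos: [640.9, 31.0, 192.7]
ee_rot: [0.0, 0.707, 0.707, -0.001]
force: [0.9, -0.0, -0.6]
finger_gap: 85.4
grip_force: 0.0
blue w2 5132.5 [[171.0, 71.0], [235.0, 71.0], [235.0, 169.0], [171.0, 169.0]]
blue w3 4889.5 [[76.0, 126.0], [151.0, 126.0], [151.0, 217.0], [76.0, 217.0]]
brown w2 908.0 [[386.20001220703125, 126.0999984741211], [425.0, 119.0], [430.5, 149.0], [391.6000061035156, 156.10000610351562]]
brown w3 678.5 [[296.6000061035156, 175.10000610351562], [327.70001220703125, 168.60000610351562], [333.1000061035156, 194.6999969482422], [302.0, 201.10000610351562]]
green w2 5512.5 [[158.6999969482422, 94.0999984741211], [236.10000610351562, 61.79999923706055], [314.1000061035156, 248.6999969482422], [236.6999969482422, 281.0]]
green w2 4839.5 [[220.39999389648438, 92.5999984741211], [301.0, 37.400001525878906], [410.5, 197.3000030517578], [330.0, 252.5]]
green w2 3804.0 [[312.0, 210.0], [400.0, 210.0], [400.0, 260.0], [312.0, 260.0]]
green w3 8078.0 [[142.10000610351562, 131.60000610351562], [237.6999969482422, 78.30000305175781], [346.1000061035156, 272.6000061035156], [250.5, 325.8999938964844]]
green w3 2973.0 [[109.5999984741211, 225.6999969482422], [149.3000030517578, 189.3000030517578], [205.60000610351562, 250.6999969482422], [165.89999389648438, 287.1000061035156]]
green w3 1476.0 [[466.0, 96.0], [503.0, 96.0], [503.0, 149.0], [466.0, 149.0]]
```

View pics/both.png

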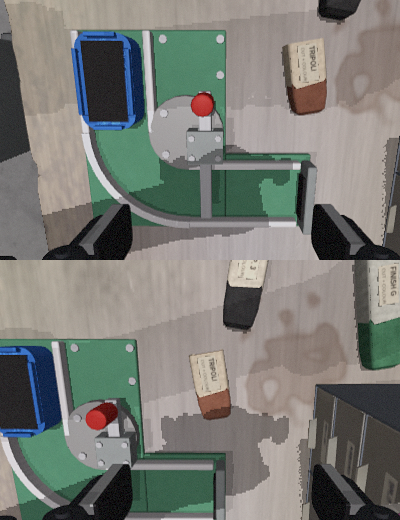

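The stacked crops show both still views. In w2 the bar's top face spans roughly (386–428, 79–150), and in w3 about (290–332, 128–200). The tray is the dark rectangle in the blue frame. I'll enlarge them to pick exact corners.

```bash
python3 - <<'E'
from h import *
w2=cv2.imread("pics/w2.png");w3=cv2.imread("pics/w3.png")
z=lambda im,x,y,w,h:cv2.resize(im[y:y+h,x:x+w],None,fx=4,fy=4,interpolation=cv2.INTER_CUBIC)
a=np.hstack([z(w2,375,65,65,75+15),z(w3,285,120,60,90),z(w2,275,120,75,90)])
b=np.hstack([z(w2,165,62,75,60),z(w3,180,140,60,60),z(w2,385,190,65,60)])
cv2.imwrite("pics/z.png",np.vstack([a,b]))
E
```

```text
(no output)
```

View pics/z.png

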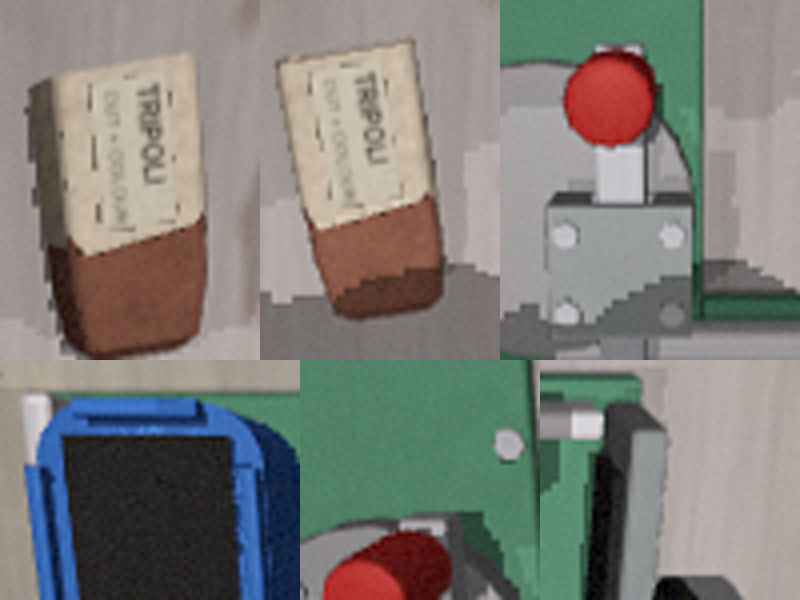

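The zoom gives the bar's top corners. In w2 they are (388.8,85.5), (423.3,78.3), (393,128.8), (426.5,119). In w3 they are (289.3,136), (322.8,130), (299,177), (327.5,169.3). The tray floor, knob top, disc and stop (w2 ≈ (408,208)) are also clear.

```bash
python3 - <<'E'
from workcell import arm
from h import *
K=cam(arm,"wrist")[0]
C={n:(K,np.load(n+".npy")) for n in("w2","w3")}; im={n:cv2.imread(f"pics/{n}.png") for n in C}
C["top"]=cam(arm,"top"); im["top"]=cv2.imread("pics/top0.png")
print("q",np.round(arm.get_state()["joint_positions"],2))
a=[(388.8,85.5),(423.3,78.3),(393,128.8),(426.5,119)];b=[(289.3,136),(322.8,130),(299,177),(327.5,169.3)]
P=[tri(C["w2"],u,C["w3"],v) for u,v in zip(a,b)]
for p in P: print("bar",np.round(p[0],1),round(p[1],1))
for n,l in(("w2",a),("w3",b)): print(n,"z=32:",[np.round(plane(C[n],u,32)[:2],1).tolist() for u in l])
# brown lower end, bottom extreme
for n in("w2","w3"):
    bl,_=blobs(im[n],(3,90,40),(15,220,180),80); c=bl[0][:,0]; u=c[c[:,1].argmax()]; print("brown end",n,u,np.round(plane(C[n],u,16),1))
# tray dark region
T={}
for n,box in(("w2",(165,60,245,175)),("w3",(70,120,155,220))):
    x0,y0,x1,y1=box; h=im[n][y0:y1,x0:x1].max(2); m=(h<60).astype(np.uint8)
    cs,_=cv2.findContours(m,cv2.RETR_EXTERNAL,cv2.CHAIN_APPROX_NONE); c=max(cs,key=cv2.contourArea)+[x0,y0]
    r=cv2.minAreaRect(c); T[n]=cv2.boundingRect(c); print("tray",n,T[n],r)
for k in range(4):
    cc=lambda r:(r[0]+(k%2)*r[2]-.5,r[1]+(k//2)*r[3]-.5)
    p,e=tri(C["w2"],cc(T["w2"]),C["w3"],cc(T["w3"])); print("traycorner",np.round(p,1),round(e,1))
    print("  z44",[np.round(plane(C[n],cc(T[n]),44)[:2],1).tolist() for n in T])
# knob: bright red top
kn={}
for n in("w2","w3","top"):
    b,g,r=[im[n][...,i].astype(int) for i in range(3)]; m=((r>120)&(g<70)&(b<80)).astype(np.uint8); 
    if n!="top": m[:, :240]=0 if n=="w2" else m[:,:240]
    cs,_=cv2.findContours(m,cv2.RETR_EXTERNAL,cv2.CHAIN_APPROX_NONE)
    cs=sorted(cs,key=cv2.contourArea)[::-1][:3]
    for c in cs: 
        (u,v),rad=cv2.minEnclosingCircle(c); print("red",n,cv2.contourArea(c),round(u,1),round(v,1),round(rad,1),np.round(plane(C[n],(u,v),78)[:2],1))
# rails/plate/stop points
for nm,u,z in[("stop front top",(408,208),38),("stop back top",(416.2,208),38),("plate right edge",(325.5,80),8),("plate topright",(326,70.5),8)]: print(nm,np.round(plane(C["w2"],u,z),1))
E
```

```text
q [ 0.32  0.47 -0.57  1.63  0.27  1.13 -0.31]
bar [608.3  76.3  31.1] 1.0
bar [641.3  82.5  29.1] 0.1
bar [616.3  34.9  26.8] 1.2
bar [645.9  44.6  35.7] 1.0
w2 z=32: [[608.3, 75.8], [640.4, 82.1], [614.8, 35.7], [646.9, 45.0]]
w3 z=32: [[608.1, 76.8], [641.3, 82.7], [616.9, 35.5], [646.2, 43.5]]
brown end w2 [399 154] [626.5   8.9  16. ]
brown end w3 [309 199] [626.2   7.4  16. ]
tray w2 (181, 81, 47, 80) ((203.86180114746094, 120.50959777832031), (81.99696350097656, 41.386436462402344), 86.02750396728516)
tray w3 (86, 135, 51, 74) ((111.28390502929688, 171.4588623046875), (79.41667938232422, 39.586421966552734), 81.75367736816406)
traycorner [417.5  79.1  46.4] 0.3
  z44 [[416.5, 79.2], [415.6, 79.0]]
traycorner [456.4  79.3  32.4] 2.4
  z44 [[459.2, 79.2], [464.1, 79.0]]
traycorner [415.1   9.9  61.6] 2.1
  z44 [[407.3, 6.3], [400.1, 5.2]]
traycorner [454.3   6.6  47.8] 0.5
  z44 [[453.0, 6.3], [452.0, 5.2]]
red w2 346.5 301.6 145.1 11.3 [527.6  24.4]
red w3 292.0 195.5 199.5 10.7 [527.9  24.5]
red top 5.5 326.5 207.0 4.7 [528.9  23.6]
red top 0.5 470.1 173.7 2.5 [ 587. -244.]
red top 0.0 473.5 177.0 0.5 [ 580.6 -249.9]
stop front top [633.9 -44.1  38. ]
stop back top [642.4 -44.1  38. ]
plate right edge [548.5  83.1   8. ]
plate topright [549.   92.1   8. ]
```

```bash
python3 - <<'E'
from workcell import arm
from h import *
K=cam(arm,"wrist")[0]
C={n:(K,np.load(n+".npy")) for n in("w2","w3")}; im={n:cv2.imread(f"pics/{n}.png") for n in C}
def onplane(n,c,z): return np.array([plane(C[n],u,z)[:2] for u in c],np.float32)
for n,box in(("w2",(165,60,245,175)),("w3",(70,120,155,220))):
    x0,y0,x1,y1=box; m=(im[n][y0:y1,x0:x1].max(2)<60).astype(np.uint8)
    cs,_=cv2.findContours(m,cv2.RETR_EXTERNAL,cv2.CHAIN_APPROX_NONE); c=(max(cs,key=cv2.contourArea)+[x0,y0])[:,0]
    print("mat",n,cv2.minAreaRect(onplane(n,c,44)))
    b,_=blobs(im[n],(100,130,80),(125,255,255),200); c=b[0][:,0]
    # bright top rim only
    hsv=cv2.cvtColor(im[n],cv2.COLOR_BGR2HSV); print("blue",n,cv2.minAreaRect(onplane(n,c,50)))
for n in C:
    g=cv2.GaussianBlur(im[n],(3,3),0); 
    e=cv2.Canny(g,40,120); L=cv2.HoughLinesP(e,1,np.pi/360,30,minLineLength=35,maxLineGap=4)
    for l in L[:,0]:
        if l[[1,3]].max()>290: continue
        p=onplane(n,[l[:2],l[2:]],22); p8=onplane(n,[l[:2],l[2:]],8); d=p[1]-p[0]; a=np.degrees(np.arctan2(d[1],d[0]))%90; a=a-90 if a>45 else a
        if abs(a)<8: print(n,l,"z22",p.round(0).tolist(),"z8",p8.round(0).tolist(),round(a,1))
E
```

```text
mat w2 ((434.72344970703125, 42.76846694946289), (72.22200012207031, 38.00874710083008), 89.56752014160156)
blue w2 ((438.28662109375, 42.68622970581055), (87.63023376464844, 57.87499237060547), 89.45636749267578)
mat w3 ((434.7081298828125, 42.225250244140625), (72.88407135009766, 38.27769088745117), 89.71813201904297)
blue w3 ((445.23388671875, 42.733516693115234), (89.15911102294922, 71.96470642089844), 89.66744995117188)
w2 [178  69 241  69] z22 [[406.0, 92.0], [467.0, 92.0]] z8 [[400.0, 94.0], [463.0, 94.0]] -0.1
w2 [313 261 395 261] z22 [[535.0, -113.0], [629.0, -113.0]] z8 [[534.0, -120.0], [632.0, -120.0]] -0.0
w2 [313 209 400 209] z22 [[535.0, -50.0], [630.0, -50.0]] z8 [[535.0, -55.0], [634.0, -55.0]] -0.0
w2 [518 121 586 123] z22 [[743.0, 43.0], [812.0, 41.0]] z8 [[752.0, 42.0], [824.0, 40.0]] -1.7
w2 [508 118 639 118] z22 [[732.0, 46.0], [864.0, 46.0]] z8 [[741.0, 46.0], [878.0, 45.0]] -0.0
w2 [312 256 376 256] z22 [[533.0, -107.0], [607.0, -107.0]] z8 [[533.0, -114.0], [609.0, -114.0]] -0.0
w2 [481 285 508 119] z22 [[732.0, -144.0], [732.0, 45.0]] z8 [[740.0, -153.0], [7
[... 7479 characters left out ...]
64.0], [439.0, 14.0]] -0.4
w3 [130 143 140 201] z22 [[443.0, 69.0], [443.0, 7.0]] z8 [[434.0, 68.0], [434.0, 3.0]] 0.3
w3 [560 163 585  46] z22 [[890.0, 48.0], [890.0, 160.0]] z8 [[901.0, 46.0], [901.0, 163.0]] -0.0
w3 [502 281 513 222] z22 [[851.0, -91.0], [852.0, -17.0]] z8 [[861.0, -99.0], [861.0, -22.0]] -0.3
w3 [606  88 626   0] z22 [[919.0, 123.0], [918.0, 198.0]] z8 [[932.0, 124.0], [931.0, 203.0]] 0.7
w3 [508 280 520 220] z22 [[858.0, -89.0], [859.0, -15.0]] z8 [[868.0, -98.0], [869.0, -20.0]] -0.7
w3 [152 133 158 172] z22 [[467.0, 79.0], [467.0, 39.0]] z8 [[459.0, 78.0], [459.0, 36.0]] 0.4
w3 [134 147 141 190] z22 [[446.0, 65.0], [446.0, 19.0]] z8 [[438.0, 63.0], [437.0, 16.0]] -0.1
```

```bash
python3 -m pendant '[{"fingers":1,"translation":[-0.004,0.0055,-0.03],"turn":[0,0,0.12]},{"fingers":1,"translation":[-0.004,0.0055,-0.03],"turn":[0,0,0.12]},{"fingers":1,"translation":[-0.004,0.0055,-0.03],"turn":[0,0,0.12]},{"fingers":1,"translation":[0,0,-0.04],"turn":[0,0,0]},{"fingers":1,"translation":[0,0,-0.03],"turn":[0,0,0]},{"fingers":1,"translation":[0,0,-0.02],"turn":[0,0,0]},{"fingers":1,"translation":[0,0,0],"turn":[0,0,0]},{"fingers":1,"translation":[0,0,0],"turn":[0,0,0]},{"fingers":1,"translation":[0,0,0],"turn":[0,0,0]}]'; python3 - <<'E'
from workcell import arm
from h import *
c=cam(arm,"wrist"); im=arm.get_image("wrist"); cv2.imwrite("pics/w4.png",im); s=arm.get_state(); print(np.round(s["ee_pos"],1),np.round(s["ee_rot"],3),np.round(s["joint_positions"],2))
E
```

```text
clock: 3.92
ee_pos: [633.8, 46.0, 50.7]
ee_rot: [0.001, 0.641, 0.768, 0.001]
force: [-0.1, -1.0, 0.4]
finger_gap: 85.7
grip_force: 0.0
[634.3  46.2  51.3] [0.001 0.64  0.768 0.001] [ 0.28  0.63 -0.54  1.73  0.4   0.89 -0.25]
```

View pics/w4.png

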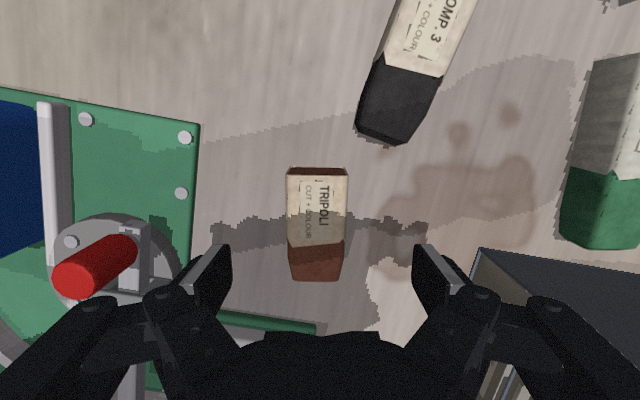

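The bar is centred and square between the fingers (its edges are at columns 287–347, the finger pads at 231 and 412), and the cabinet and black bar are clear. I'll go down and grip.

```bash
python3 -m pendant '[{"fingers":1,"translation":[-0.0035,-0.0025,-0.025],"turn":[0,0,0]},{"fingers":1,"translation":[0,0,-0.02],"turn":[0,0,0]},{"fingers":1,"translation":[0,0,-0.006],"turn":[0,0,0]},{"fingers":1,"translation":[0,0,0],"turn":[0,0,0]},{"fingers":-1,"translation":[0,0,0],"turn":[0,0,0]},{"fingers":-1,"translation":[0,0,0],"turn":[0,0,0]},{"fingers":-1,"translation":[0,0,0],"turn":[0,0,0]},{"fingers":-1,"translation":[0,0,0],"turn":[0,0,0]},{"fingers":-1,"translation":[0,0,0],"turn":[0,0,0]},{"fingers":-1,"translation":[0,0,0],"turn":[0,0,0]},{"fingers":-1,"translation":[0,0,0],"turn":[0,0,0]},{"fingers":-1,"translation":[0,0,0],"turn":[0,0,0]}]'; python3 -m pendant '[{"fingers":-1,"translation":[0,0,0],"turn":[0,0,0]},{"fingers":-1,"translation":[0,0,0],"turn":[0,0,0]},{"fingers":-1,"translation":[0,0,0],"turn":[0,0,0]},{"fingers":-1,"translation":[0,0,0],"turn":[0,0,0]}]'
```

```text
clock: 4.97
ee_pos: [630.8, 44.4, 9.2]
ee_rot: [0.001, 0.64, 0.768, 0.001]
force: [1.7, 0.0, 4.5]
finger_gap: 32.2
grip_force: 61.3
clock: 5.3
ee_pos: [630.8, 44.4, 9.2]
ee_rot: [0.001, 0.64, 0.768, 0.001]
force: [1.2, 0.8, 5.2]
finger_gap: 32.6
grip_force: 61.4
```

```bash
python3 -m pendant '[{"fingers":-1,"translation":[0,0,0.02],"turn":[0,0,0]},{"fingers":-1,"translation":[0,0,0.04],"turn":[0,0,0]},{"fingers":-1,"translation":[0,0,0.04],"turn":[0,0,0]},{"fingers":-1,"translation":[0,0,0.04],"turn":[0,0,0]},{"fingers":-1,"translation":[-0.035,0,0],"turn":[0,0,-0.053]},{"fingers":-1,"translation":[-0.035,0,0],"turn":[0,0,-0.053]},{"fingers":-1,"translation":[-0.035,0,0],"turn":[0,0,-0.053]},{"fingers":-1,"translation":[-0.035,-0.002,0],"turn":[0,0,-0.053]},{"fingers":-1,"translation":[-0.035,0,0],"turn":[0,0,-0.053]},{"fingers":-1,"translation":[-0.035,0,0],"turn":[0,0,-0.053]},{"fingers":-1,"translation":[-0.035,0,0],"turn":[0,0,-0.053]},{"fingers":-1,"translation":[0,0,0],"turn":[0,0,0]}]'; python3 -m pendant '[{"fingers":-1,"translation":[0,0,0],"turn":[0,0,0]},{"fingers":-1,"translation":[0,0,0],"turn":[0,0,0]},{"fingers":-1,"translation":[0,0,0],"turn":[0,0,0]}]'; python3 - <<'E'
from workcell import arm
from h import *
c=cam(arm,"wrist"); im=arm.get_image("wrist"); cv2.imwrite("pics/w5.png",im)
im2=arm.get_image("side"); cv2.imwrite("pics/w5b.png",np.vstack([im[100:400,120:520],cv2.resize(im2[120:270,180:380],None,fx=2,fy=2)]))
E
```

```text
clock: 6.3
ee_pos: [422.9, 41.1, 117.0]
ee_rot: [-0.003, 0.708, 0.706, -0.007]
force: [-1.2, -0.1, -4.1]
finger_gap: 32.7
grip_force: 60.6
clock: 6.55
ee_pos: [434.5, 42.5, 120.4]
ee_rot: [0.0, 0.709, 0.705, 0.001]
force: [0.4, -0.1, -4.2]
finger_gap: 32.2
grip_force: 60.6
```

View pics/w5b.png

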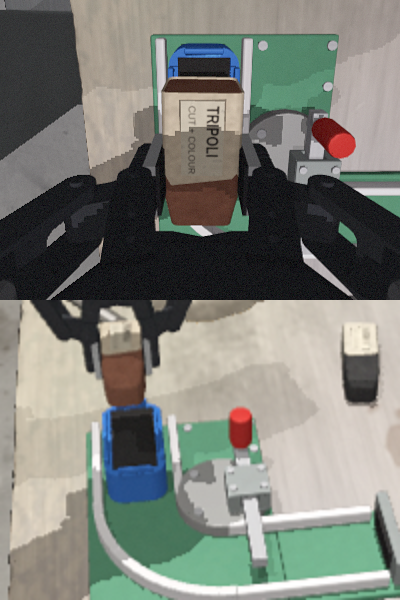

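The bar is held level over the tray. Its far top edge is at about row 193, columns 282–362 in the full wrist image. I'll check its centre in the hand from that.

```bash
python3 - <<'E'
from workcell import arm
from h import *
c=cam(arm,"wrist"); im=cv2.imread("pics/w5.png")
for u in [(283,193),(361,193),(322,193)]: print(np.round(plane(c,u,143.2),1))
for y in (71.2+7,71.2,78): print(y,np.round(proj(c,np.array([434.5,y,143.2])),1))
col=im[150:330,322].astype(int); print(col[::3].tolist())
row=im[230,270:375].astype(int); print(row[::3].tolist())
E
```

```text
[418.2  78.3 143.2]
[450.4  78.2 143.2]
[434.3  78.2 143.2]
78.2 [322.5 193.1]
71.2 [322.5 209.2]
78 [322.5 193.6]
[[201, 129, 80], [155, 85, 38], [201, 131, 74], [37, 38, 38], [40, 37, 44], [43, 44, 48], [44, 45, 47], [37, 33, 34], [16, 22, 26], [135, 154, 169], [22, 32, 56], [37, 41, 65], [35, 42, 65], [26, 40, 65], [62, 74, 93], [166, 186, 200], [168, 186, 202], [158, 174, 184], [180, 197, 206], [180, 195, 205], [176, 192, 203], [180, 196, 206], [177, 194, 204], [179, 196, 205], [180, 195, 204], [180, 196, 205], [109, 121, 130], [107, 119, 128], [104, 118, 124], [108, 119, 127], [106, 119, 126], [112, 123, 132], [103, 117, 126], [110, 121, 128], [109, 120, 130], [106, 122, 128], [105, 120, 127], [107, 121, 128], [111, 123, 132], [107, 119, 127], [109, 119, 129], [104, 117, 127], [104, 117, 132], [98, 114, 125], [59, 66, 92], [35, 45, 71], [42, 51, 78], [41, 51, 84], [50, 58, 89], [47, 57, 92], [47, 61, 95], [47, 59, 90], [46, 57, 90], [46, 56, 91], [44, 59, 91], [42, 54, 86], [48, 61, 90], [54, 66, 97], [50, 64, 97], [226, 223, 226]]
[[107, 114, 123], [105, 114, 122], [78, 102, 61], [152, 147, 155], [104, 115, 126], [156, 173, 188], [161, 180, 196], [170, 190, 203], [163, 184, 199], [164, 183, 198], [110, 125, 136], [179, 196, 205], [178, 195, 204], [88, 97, 107], [57, 65, 69], [106, 117, 126], [107, 120, 126], [110, 122, 130], [105, 119, 127], [85, 92, 100], [77, 86, 90], [76, 85, 96], [51, 58, 64], [108, 120, 128], [173, 188, 199], [120, 136, 151], [158, 179, 193], [164, 185, 201], [162, 183, 199], [165, 183, 199], [139, 159, 174], [165, 161, 166], [161, 156, 162], [67, 64, 65], [107, 107, 108]]
```

```bash
python3 -m pendant '[{"fingers":-1,"translation":[0,0,-0.03],"turn":[0,0,0]},{"fingers":-1,"translation":[0,0,-0.03],"turn":[0,0,0]},{"fingers":-1,"translation":[0,0,-0.015],"turn":[0,0,0]},{"fingers":-1,"translation":[0,0,-0.006],"turn":[0,0,0]},{"fingers":-1,"translation":[0,0,0],"turn":[0,0,0]},{"fingers":-1,"translation":[0,0,0],"turn":[0,0,0]},{"fingers":-1,"translation":[0,0,0],"turn":[0,0,0]}]'; python3 -m pendant '[{"fingers":-1,"translation":[0,0,-0.001],"turn":[0,0,0]},{"fingers":-1,"translation":[0,0,0],"turn":[0,0,0]},{"fingers":-1,"translation":[0,0,0],"turn":[0,0,0]}]'
```

```text
clock: 7.23
ee_pos: [434.9, 42.8, 56.2]
ee_rot: [0.001, 0.709, 0.706, 0.001]
force: [0.2, -0.7, -3.5]
finger_gap: 32.7
grip_force: 60.6
clock: 7.48
ee_pos: [434.0, 42.4, 55.0]
ee_rot: [0.0, 0.709, 0.705, 0.0]
force: [-0.3, 0.2, -2.6]
finger_gap: 32.6
grip_force: 60.6
```

```bash
python3 -m pendant '[{"fingers":-1,"translation":[0,0,-0.001],"turn":[0,0,0]},{"fingers":-1,"translation":[0,0,-0.001],"turn":[0,0,0]},{"fingers":-1,"translation":[0,0,0],"turn":[0,0,0]},{"fingers":-1,"translation":[0,0,0],"turn":[0,0,0]}]'; python3 -m pendant '[{"fingers":-1,"translation":[0,0,0],"turn":[0,0,0]}]'
```

```text
clock: 7.82
ee_pos: [433.8, 42.5, 53.1]
ee_rot: [0.0, 0.709, 0.706, 0.0]
force: [-0.4, 0.0, -0.4]
finger_gap: 33.0
grip_force: 60.9
clock: 7.9
ee_pos: [433.8, 42.4, 53.1]
ee_rot: [0.0, 0.709, 0.706, 0.0]
force: [-1.0, -0.4, 1.4]
finger_gap: 32.4
grip_force: 61.0
```

```bash
python3 -m pendant '[{"fingers":0.5,"translation":[0,0,0],"turn":[0,0,0]},{"fingers":0.5,"translation":[0,0,0],"turn":[0,0,0]},{"fingers":0.5,"translation":[0,0,0],"turn":[0,0,0]},{"fingers":0.5,"translation":[0,0,0],"turn":[0,0,0]},{"fingers":0.5,"translation":[0,0,0],"turn":[0,0,0]},{"fingers":0.5,"translation":[0,0,0.02],"turn":[0,0,0]},{"fingers":0.5,"translation":[0,0,0.04],"turn":[0,0,0]},{"fingers":0.5,"translation":[0,0,0.04],"turn":[0,0,0]},{"fingers":0.5,"translation":[0.01,0,0.01],"turn":[0,0,0]},{"fingers":0.5,"translation":[0,0,0],"turn":[0,0,0]},{"fingers":0.5,"translation":[0,0,0],"turn":[0,0,0]},{"fingers":0.5,"translation":[0,0,0],"turn":[0,0,0]}]'; python3 - <<'E'
from workcell import arm
from h import *
c=cam(arm,"wrist"); im=arm.get_image("wrist"); cv2.imwrite("pics/w6.png",im);s=arm.get_state(); print(np.round(s["ee_pos"],1))
E
```

```text
clock: 8.9
ee_pos: [440.1, 42.2, 139.4]
ee_rot: [-0.001, 0.709, 0.706, -0.001]
force: [-1.0, -0.2, -0.8]
finger_gap: 64.1
grip_force: 0.0
[439.8  42.3 139.1]
```

View pics/w6.png

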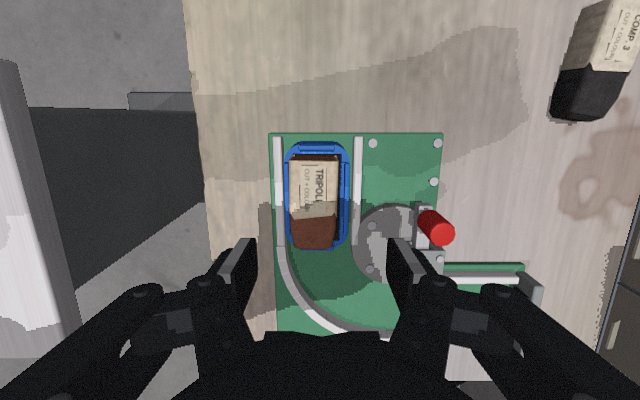

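The bar sits inside the tray's lip at (315,200), with its brown end toward the bend. Next is the bolt knob.

```bash
python3 -m pendant '[{"fingers":0.5,"translation":[0.0366,-0.0074,0],"turn":[0,0,0]},{"fingers":0.5,"translation":[0.0366,-0.0074,0],"turn":[0,0,0]},{"fingers":0.5,"translation":[0.0366,-0.0074,0],"turn":[0,0,0]},{"fingers":0.5,"translation":[0,0,0],"turn":[0,0,0]},{"fingers":0.5,"translation":[0,0,-0.036],"turn":[0,0,0]},{"fingers":0.5,"translation":[0,0,-0.036],"turn":[0,0,0]},{"fingers":0.5,"translation":[0,0,-0.036],"turn":[0,0,0]},{"fingers":0.5,"translation":[0,0,0],"turn":[0,0,0]},{"fingers":0.5,"translation":[0,0,0],"turn":[0,0,0]},{"fingers":0.5,"translation":[0,0,0],"turn":[0,0,0]}]'; python3 -m pendant '[{"fingers":-1,"translation":[0,0,0],"turn":[0,0,0]},{"fingers":-1,"translation":[0,0,0],"turn":[0,0,0]},{"fingers":-1,"translation":[0,0,0],"turn":[0,0,0]},{"fingers":-1,"translation":[0,0,0],"turn":[0,0,0]},{"fingers":-1,"translation":[0,0,0],"turn":[0,0,0]},{"fingers":-1,"translation":[0,0,0],"turn":[0,0,0]},{"fingers":-1,"translation":[0,0,0],"turn":[0,0,0]},{"fingers":-1,"translation":[0,0,0],"turn":[0,0,0]}]'
```

```text
clock: 9.78
ee_pos: [529.3, 25.2, 54.7]
ee_rot: [-0.0, 0.708, 0.706, 0.0]
force: [0.8, -0.5, 0.6]
finger_gap: 64.2
grip_force: 0.0
clock: 10.45
ee_pos: [528.5, 24.8, 55.9]
ee_rot: [-0.0, 0.709, 0.705, -0.001]
force: [-4.0, -0.3, 8.3]
finger_gap: 18.0
grip_force: 58.4
```

```bash
python3 -m pendant '[{"fingers":-1,"translation":[0,0.012,0],"turn":[0,0,0]},{"fingers":-1,"translation":[0,0.016,0],"turn":[0,0,0]},{"fingers":-1,"translation":[0,0.016,0],"turn":[0,0,0]},{"fingers":-1,"translation":[0,0.016,0],"turn":[0,0,0]},{"fingers":-1,"translation":[0,0.01,0],"turn":[0,0,0]},{"fingers":-1,"translation":[0,0.004,0],"turn":[0,0,0]},{"fingers":-1,"translation":[0,0,0],"turn":[0,0,0]},{"fingers":-1,"translation":[0,0,0],"turn":[0,0,0]},{"fingers":-1,"translation":[0,0,0],"turn":[0,0,0]}]'
```

```text
clock: 11.2
ee_pos: [528.7, 84.7, 56.0]
ee_rot: [-0.0, 0.708, 0.706, -0.001]
force: [-3.6, 0.8, 7.1]
finger_gap: 17.9
grip_force: 58.7
```

```bash
python3 -m pendant '[{"fingers":-1,"translation":[0,0.002,0],"turn":[0,0,0]},{"fingers":-1,"translation":[0,0.002,0],"turn":[0,0,0]},{"fingers":-1,"translation":[0,0,0],"turn":[0,0,0]},{"fingers":-1,"translation":[0,0,0],"turn":[0,0,0]}]'
```

```text
clock: 11.53
ee_pos: [528.7, 84.8, 55.9]
ee_rot: [0.001, 0.709, 0.705, -0.002]
force: [-4.5, -3.4, 9.6]
finger_gap: 18.0
grip_force: 58.9
```

The bolt stopped at 60 mm of travel and wouldn't go further on a 3 mm overdrive, so it is fully back. I'll release it and go behind the carrier with shut fingers.

```bash
python3 -m pendant '[{"fingers":0.3,"translation":[0,0,0],"turn":[0,0,0]},{"fingers":0.3,"translation":[0,0,0],"turn":[0,0,0]},{"fingers":0.3,"translation":[0,0,0],"turn":[0,0,0]},{"fingers":0.3,"translation":[0,0,0.02],"turn":[0,0,0]},{"fingers":0.3,"translation":[0,0,0.035],"turn":[0,0,0]},{"fingers":0.3,"translation":[0,0,0.025],"turn":[0,0,0]},{"fingers":-1,"translation":[-0.03,0.007,0],"turn":[0,0,0]},{"fingers":-1,"translation":[-0.03,0.007,0],"turn":[0,0,0]},{"fingers":-1,"translation":[-0.03,0.007,0],"turn":[0,0,0]},{"fingers":-1,"translation":[-0.027,0.007,0],"turn":[0,0,0]},{"fingers":-1,"translation":[0,0,0],"turn":[0,0,0]},{"fingers":-1,"translation":[0,0,0],"turn":[0,0,0]}]'; python3 -m pendant '[{"fingers":-1,"translation":[0,0,0],"turn":[0,0,0]},{"fingers":-1,"translation":[0,0,0],"turn":[0,0,0]},{"fingers":-1,"translation":[0,0,0],"turn":[0,0,0]}]'; python3 - <<'E'
from workcell import arm
from h import *
s=arm.get_state(); print(np.round(s["ee_pos"],1),np.round(s["joint_positions"],2))
c=cam(arm,"wrist"); im=arm.get_image("wrist"); cv2.imwrite("pics/w7.png",im)
c=cam(arm,"wrist");
t=cam(arm,"top"); a=arm.get_image("top"); b=cv2.imread("pics/top0.png")
b_,g,r=[im[...,i].astype(int) for i in range(3)]; m=((r>120)&(g<70)&(b_<80)).astype(np.uint8)
cs,_=cv2.findContours(m,cv2.RETR_EXTERNAL,cv2.CHAIN_APPROX_NONE); k=max(cs,key=cv2.contourArea); (u,v),rad=cv2.minEnclosingCircle(k); print("knob px",u,v,rad,np.round(plane(c,(u,v),61),1))
cv2.imwrite("pics/w7b.png",np.vstack([im[150:400,160:480],cv2.resize(a[130:290,260:420],None,fx=2,fy=2)]))
E
```

```text
clock: 12.53
ee_pos: [434.8, 110.0, 118.5]
ee_rot: [0.0, 0.708, 0.706, -0.0]
force: [0.2, -0.2, 0.1]
finger_gap: -0.1
grip_force: 0.0
clock: 12.78
ee_pos: [437.1, 109.5, 118.7]
ee_rot: [0.0, 0.709, 0.705, 0.001]
force: [0.6, 0.6, 1.6]
finger_gap: -0.3
grip_force: 0.0
[437.1 109.5 118.7] [ 0.31  0.22 -0.69  2.13  0.18  0.85 -0.5 ]
knob px 457.4064636230469 255.3201446533203 14.090569496154785 [535.4  76.6  61. ]
```

View pics/w7b.png

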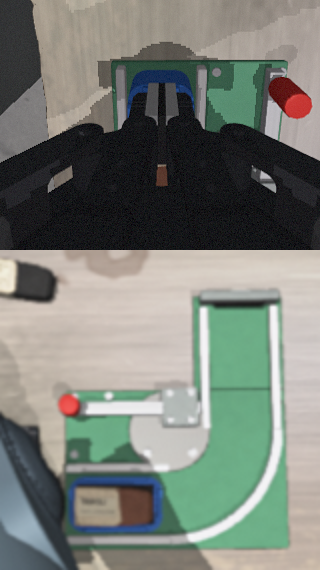

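The bolt is fully clear of the channel, the bar is in the tray, and the shut fingers are behind the carrier. I'll lower and push.

```bash
python3 -m pendant '[{"fingers":-1,"translation":[-0.002,0,-0.03],"turn":[0,0,0]},{"fingers":-1,"translation":[0,0,-0.035],"turn":[0,0,0]},{"fingers":-1,"translation":[0,0,-0.03],"turn":[0,0,0]},{"fingers":-1,"translation":[0,0,-0.018],"turn":[0,0,0]},{"fingers":-1,"translation":[0,0,0],"turn":[0,0,0]},{"fingers":-1,"translation":[0,0,0],"turn":[0,0,0]},{"fingers":-1,"translation":[0,-0.006,0],"turn":[0,0,0]},{"fingers":-1,"translation":[0,-0.006,0],"turn":[0,0,0]},{"fingers":-1,"translation":[0,0,0],"turn":[0,0,0]},{"fingers":-1,"translation":[0,0,0],"turn":[0,0,0]}]'
```

```text
clock: 13.72
ee_pos: [435.1, 99.3, 29.0]
ee_rot: [0.001, 0.709, 0.705, 0.001]
force: [-0.3, -0.2, -0.4]
finger_gap: -0.2
grip_force: 0.0
```

```bash
python3 -m pendant '[{"fingers":-1,"translation":[0,-0.002,0],"turn":[0,0,0]},{"fingers":-1,"translation":[0,-0.002,0],"turn":[0,0,0]},{"fingers":-1,"translation":[0,-0.002,0],"turn":[0,0,0]}]';  python3 -m pendant '[{"fingers":-1,"translation":[0,-0.002,0],"turn":[0,0,0]},{"fingers":-1,"translation":[0,-0.002,0],"turn":[0,0,0]},{"fingers":-1,"translation":[0,-0.002,0],"turn":[0,0,0]}]'
```

```text
clock: 13.97
ee_pos: [434.9, 97.3, 28.7]
ee_rot: [-0.0, 0.708, 0.706, 0.002]
force: [-1.4, 5.5, 2.3]
finger_gap: 0.4
grip_force: 2.4
clock: 14.22
ee_pos: [435.1, 92.8, 28.7]
ee_rot: [-0.0, 0.708, 0.706, 0.002]
force: [-0.3, 5.8, 1.9]
finger_gap: 0.3
grip_force: 2.6
```

```bash
cat > path.py <<'E'
import numpy as np
from scipy.optimize import brentq
R=71.
def cl(s): # centreline, s=0 at arc start
    if s<0: return np.array([-R,-s])
    a=s/R
    if a<np.pi/2: return R*np.array([-np.cos(a),-np.sin(a)])
    return np.array([s-R*np.pi/2,-R])
g=20.
def pose(s): # rear guide at s, front guide 2g ahead
    a=cl(s); f=brentq(lambda t:np.linalg.norm(cl(t)-a)-2*g,s+g,s+3*g); b=cl(f); h=(b-a)/(2*g); return (a+b)/2,np.arctan2(h[1],h[0]),h
S=np.arange(-70,176,6.); W=[]
for s in S:
    c,phi,h=pose(s); W.append([*(c-55*h+[507,-10.5]),np.degrees(phi)])
W=np.array(W)
E
python3 - <<'E'
from path import *
for i in range(1,len(W)):
    d=W[i]-W[i-1]; print(i,W[i].round(1),"row",(d[:2]/800).round(4),(np.radians(d[2])/.5).round(3))
E
```

```text
1 [436.   88.5 -90. ] row [ 0.     -0.0075] 0.0
2 [436.   82.5 -90. ] row [ 0.     -0.0075] 0.0
3 [436.   76.5 -90. ] row [ 0.     -0.0075] 0.0
4 [436.   70.5 -90. ] row [ 0.     -0.0075] 0.0
5 [436.   64.5 -90. ] row [ 0.     -0.0075] 0.0
6 [435.8  58.5 -89.6] row [-0.0003 -0.0075] 0.013
7 [435.1  52.5 -88.5] row [-0.0008 -0.0075] 0.038
8 [434.   46.4 -86.7] row [-0.0014 -0.0076] 0.064
9 [432.4  40.3 -84.1] row [-0.002  -0.0077] 0.09
10 [430.4  34.  -80.8] row [-0.0025 -0.0078] 0.116
11 [428.   27.6 -76.7] row [-0.003  -0.0081] 0.142
12 [425.2  20.8 -72. ] row [-0.0034 -0.0085] 0.164
13 [422.9  13.8 -67.2] row [-0.0029 -0.0088] 0.169
14 [421.1   6.6 -62.3] row [-0.0022 -0.009 ] 0.169
15 [420.   -0.7 -57.5] row [-0.0014 -0.0091] 0.169
16 [419.5  -8.1 -52.7] row [-0.0006 -0.0092] 0.169
17 [419.6 -15.5 -47.8] row [ 0.0001 -0.0092] 0.169
18 [420.3 -22.9 -43. ] row [ 0.0009 -0.0092] 0.169
19 [421.7 -30.1 -38.1] row [ 0.0017 -0.0091] 0.169
20 [423.6 -37.3 -33.3] row [ 0.0025 -0.0089] 0.169
21 [426.2 -44.2 -28.4] row [ 0.0032 -0.0087] 0.169
22 [429.3 -50.9 -23.6] row [ 0.0039 -0.0084] 0.16
[... 183 characters left out ...]
 0.0065 -0.0055] 0.119
27 [452.8 -76.5  -3.8] row [ 0.0069 -0.0044] 0.094
28 [458.6 -79.1  -1.8] row [ 0.0072 -0.0032] 0.069
29 [464.5 -80.8  -0.6] row [ 0.0074 -0.0021] 0.044
30 [470.5 -81.5  -0. ] row [ 0.0075 -0.0009] 0.019
31 [476.5 -81.5   0. ] row [ 0.0075 -0.    ] 0.001
32 [482.5 -81.5   0. ] row [0.0075 0.    ] 0.0
33 [488.5 -81.5   0. ] row [0.0075 0.    ] 0.0
34 [494.5 -81.5   0. ] row [0.0075 0.    ] 0.0
35 [500.5 -81.5   0. ] row [0.0075 0.    ] 0.0
36 [506.5 -81.5   0. ] row [0.0075 0.    ] 0.0
37 [512.5 -81.5   0. ] row [0.0075 0.    ] 0.0
38 [518.5 -81.5   0. ] row [0.0075 0.    ] 0.0
39 [524.5 -81.5   0. ] row [0.0075 0.    ] 0.0
40 [530.5 -81.5   0. ] row [0.0075 0.    ] 0.0
```

```bash
python3 -m pendant '[{"fingers":-1,"translation":[0,-0.0085,0],"turn":[0,0,0]},{"fingers":-1,"translation":[0,-0.0085,0],"turn":[0,0,0]},{"fingers":-1,"translation":[0,-0.0085,0],"turn":[0,0,0]},{"fingers":-1,"translation":[0,-0.0085,0],"turn":[0,0,0]},{"fingers":-1,"translation":[0,-0.0075,0],"turn":[0,0,0.013]},{"fingers":-1,"translation":[-0.001,-0.0075,0],"turn":[0,0,0.038]},{"fingers":-1,"translation":[-0.001,-0.0075,0],"turn":[0,0,0.064]},{"fingers":-1,"translation":[-0.002,-0.0077,0],"turn":[0,0,0.09]}]'; python3 -m pendant '[{"fingers":-1,"translation":[0,0,0],"turn":[0,0,0]},{"fingers":-1,"translation":[0,0,0],"turn":[0,0,0]}]'
```

```text
clock: 14.88
ee_pos: [431.9, 41.2, 28.7]
ee_rot: [-0.0, 0.67, 0.742, 0.002]
force: [-0.0, 5.4, 3.2]
finger_gap: -0.1
grip_force: 3.1
clock: 15.05
ee_pos: [431.4, 39.5, 28.4]
ee_rot: [0.0, 0.672, 0.741, 0.0]
force: [-0.1, 2.8, 3.1]
finger_gap: 0.2
grip_force: 1.6
```

```bash
python3 -m pendant '[{"fingers":-1,"translation":[-0.002,-0.0078,0],"turn":[0,0,0.12]},{"fingers":-1,"translation":[-0.003,-0.0081,0],"turn":[0,0,0.142]},{"fingers":-1,"translation":[-0.003,-0.0085,0],"turn":[0,0,0.164]},{"fingers":-1,"translation":[-0.0029,-0.0088,0],"turn":[0,0,0.169]},{"fingers":-1,"translation":[-0.0022,-0.009,0],"turn":[0,0,0.169]},{"fingers":-1,"translation":[-0.0014,-0.0091,0],"turn":[0,0,0.169]},{"fingers":-1,"translation":[0,0,0],"turn":[0,0,0]}]'; python3 -m pendant '[{"fingers":-1,"translation":[0,0,0],"turn":[0,0,0]}]'; python3 - <<'E'
from workcell import arm
from h import *
t=arm.get_image("top"); s=arm.get_image("side")
z=lambda i,x,y,w,h,k:cv2.resize(i[y:y+h,x:x+w],None,fx=k,fy=k,interpolation=cv2.INTER_CUBIC)
cv2.imwrite("pics/p1.png",np.hstack([z(t,270,150,150,150,2.6),z(s,210,150,150,150,2.6)]))
print(np.round(arm.get_state()["joint_positions"],2))
E
```

```text
clock: 15.63
ee_pos: [417.7, -1.1, 27.9]
ee_rot: [-0.002, 0.481, 0.877, -0.0]
force: [-3.3, 4.8, 3.6]
finger_gap: -0.1
grip_force: 2.6
clock: 15.72
ee_pos: [417.7, -1.2, 27.8]
ee_rot: [-0.002, 0.482, 0.876, -0.001]
force: [-2.9, 4.7, 4.6]
finger_gap: -0.2
grip_force: 2.6
[ 0.56  0.37 -0.71  2.24  0.4   0.65  0.13]
```

View pics/p1.png

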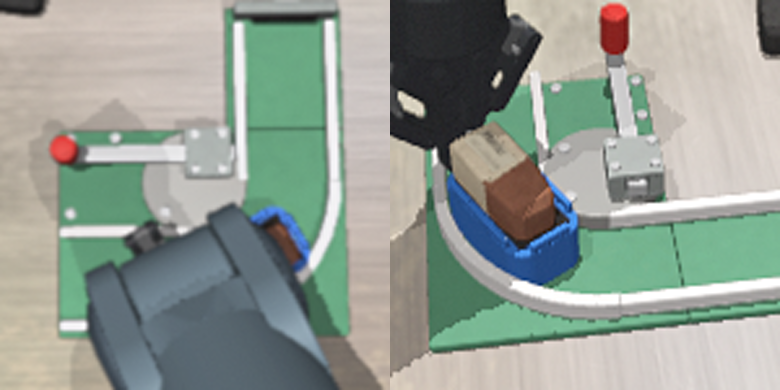

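The carrier is going round the bend with its nose toward the exit, the bar is still in the tray, and the forces are small. I'll carry on.

```bash
python3 -m pendant '[{"fingers":-1,"translation":[0.001,-0.009,0.001],"turn":[0,0,0.169]},{"fingers":-1,"translation":[0.0015,-0.0092,0],"turn":[0,0,0.169]},{"fingers":-1,"translation":[0.0015,-0.0092,0],"turn":[0,0,0.169]},{"fingers":-1,"translation":[0.0017,-0.0091,0],"turn":[0,0,0.169]},{"fingers":-1,"translation":[0.0025,-0.0089,0],"turn":[0,0,0.169]},{"fingers":-1,"translation":[0.0032,-0.0087,0],"turn":[0,0,0.169]},{"fingers":-1,"translation":[0,0,0],"turn":[0,0,0]},{"fingers":-1,"translation":[0,0,0],"turn":[0,0,0]}]'
```

```text
clock: 16.48
ee_pos: [423.9, -45.8, 27.5]
ee_rot: [-0.004, 0.248, 0.969, -0.002]
force: [-4.0, 0.7, 2.6]
finger_gap: -0.2
grip_force: 2.6
```

```bash
python3 -m pendant '[{"fingers":-1,"translation":[0.005,-0.0074,0.001],"turn":[0,0,0.169]},{"fingers":-1,"translation":[0.0056,-0.007,0],"turn":[0,0,0.169]},{"fingers":-1,"translation":[0.006,-0.0075,0],"turn":[0,0,0.166]},{"fingers":-1,"translation":[0.006,-0.0066,0],"turn":[0,0,0.143]},{"fingers":-1,"translation":[0.0065,-0.0055,0],"turn":[0,0,0.119]},{"fingers":-1,"translation":[0.0069,-0.0044,0],"turn":[0,0,0.094]},{"fingers":-1,"translation":[0.0072,-0.0032,0],"turn":[0,0,0.069]},{"fingers":-1,"translation":[0,0,0],"turn":[0,0,0]},{"fingers":-1,"translation":[0,0,0],"turn":[0,0,0]}]'
```

```text
clock: 17.23
ee_pos: [460.9, -79.8, 28.5]
ee_rot: [-0.002, 0.019, 1.0, -0.001]
force: [-2.5, -0.0, -1.4]
finger_gap: 0.1
grip_force: 0.9
```

```bash
python3 -m pendant '[{"fingers":-1,"translation":[0.0074,-0.0015,0],"turn":[0,0,0.05]},{"fingers":-1,"translation":[0.0075,-0.0005,0],"turn":[0,0,0.025]},{"fingers":-1,"translation":[0.0075,0,0],"turn":[0,0,0]},{"fingers":-1,"translation":[0.0075,0,0],"turn":[0,0,0]},{"fingers":-1,"translation":[0.0075,0,0],"turn":[0,0,0]},{"fingers":-1,"translation":[0.0075,0,0],"turn":[0,0,0]},{"fingers":-1,"translation":[0.0075,0,0],"turn":[0,0,0]},{"fingers":-1,"translation":[0.0075,0,0],"turn":[0,0,0]},{"fingers":-1,"translation":[0.006,0,0],"turn":[0,0,0]},{"fingers":-1,"translation":[0.004,0,0],"turn":[0,0,0]},{"fingers":-1,"translation":[0,0,0],"turn":[0,0,0]},{"fingers":-1,"translation":[0,0,0],"turn":[0,0,0]}]'
```

```text
clock: 18.23
ee_pos: [519.8, -79.9, 29.8]
ee_rot: [0.001, -0.001, 1.0, 0.0]
force: [-1.9, -0.3, -0.7]
finger_gap: -0.2
grip_force: 0.3
```

```bash
python3 -m pendant '[{"fingers":-1,"translation":[0.004,0,0],"turn":[0,0,0]},{"fingers":-1,"translation":[0.004,0,0],"turn":[0,0,0]},{"fingers":-1,"translation":[0.004,0,0],"turn":[0,0,0]},{"fingers":-1,"translation":[0.002,0,0],"turn":[0,0,0]},{"fingers":-1,"translation":[0,0,0],"turn":[0,0,0]}]'; python3 -m pendant '[{"fingers":-1,"translation":[0.001,0,0],"turn":[0,0,0]},{"fingers":-1,"translation":[0.001,0,0],"turn":[0,0,0]},{"fingers":-1,"translation":[0,0,0],"turn":[0,0,0]}]'; python3 -m pendant '[{"fingers":-1,"translation":[0.001,0,0],"turn":[0,0,0]},{"fingers":-1,"translation":[0.001,0,0],"turn":[0,0,0]},{"fingers":-1,"translation":[0,0,0],"turn":[0,0,0]}]'
```

```text
clock: 18.65
ee_pos: [529.6, -80.5, 29.7]
ee_rot: [-0.001, -0.001, 1.0, -0.0]
force: [-3.6, -0.2, 0.3]
finger_gap: 0.1
grip_force: 1.9
clock: 18.9
ee_pos: [529.6, -80.5, 29.7]
ee_rot: [-0.003, -0.001, 1.0, -0.001]
force: [-7.5, -1.1, 5.3]
finger_gap: -0.2
grip_force: 3.9
clock: 19.15
ee_pos: [531.3, -80.5, 29.6]
ee_rot: [-0.002, -0.001, 1.0, -0.001]
force: [-6.5, -1.1, 3.4]
finger_gap: -0.2
grip_force: 2.8
```

```bash
python3 -m pendant '[{"fingers":-1,"translation":[0.002,0,0],"turn":[0,0,0]},{"fingers":-1,"translation":[0.002,0,0],"turn":[0,0,0]},{"fingers":-1,"translation":[0,0,0],"turn":[0,0,0]},{"fingers":-1,"translation":[0,0,0],"turn":[0,0,0]}]'; python3 -m pendant '[{"fingers":-1,"translation":[0.002,0,0],"turn":[0,0,0]},{"fingers":-1,"translation":[0,0,0],"turn":[0,0,0]},{"fingers":-1,"translation":[0,0,0],"turn":[0,0,0]}]'
```

```text
clock: 19.48
ee_pos: [531.6, -80.7, 29.3]
ee_rot: [-0.005, -0.001, 1.0, -0.001]
force: [-12.6, 0.0, 10.2]
finger_gap: 0.1
grip_force: 6.1
clock: 19.73
ee_pos: [531.6, -80.8, 29.0]
ee_rot: [-0.007, -0.001, 1.0, -0.002]
force: [-15.1, -0.5, 13.2]
finger_gap: -0.3
grip_force: 7.4
```

The carrier is home: it stalled at x≈531.6 (expected 532) with a steady 15 N. I'll back off, lift, and go round to the far side of the knob.

```bash
python3 -m pendant '[{"fingers":-1,"translation":[-0.02,0,0],"turn":[0,0,0]},{"fingers":-1,"translation":[-0.015,0,0],"turn":[0,0,0]},{"fingers":-1,"translation":[0,0,0.035],"turn":[0,0,0]},{"fingers":-1,"translation":[0,0,0.035],"turn":[0,0,0]},{"fingers":-1,"translation":[0,0,0.035],"turn":[0,0,0]},{"fingers":-1,"translation":[0.003,0.035,0],"turn":[0,0,0]},{"fingers":-1,"translation":[0.003,0.035,0],"turn":[0,0,0]},{"fingers":-1,"translation":[0.003,0.035,0],"turn":[0,0,0]},{"fingers":-1,"translation":[0.003,0.035,0],"turn":[0,0,0]},{"fingers":-1,"translation":[0.003,0.035,0],"turn":[0,0,0]},{"fingers":-1,"translation":[0.003,0.035,0],"turn":[0,0,0]},{"fingers":-1,"translation":[0.003,0.038,0],"turn":[0,0,0]}]'; python3 -m pendant '[{"fingers":-1,"translation":[0,0,0],"turn":[0,0,0]},{"fingers":-1,"translation":[0,0,0],"turn":[0,0,0]},{"fingers":-1,"translation":[0,0,0],"turn":[0,0,0]}]'
```

```text
clock: 20.73
ee_pos: [529.5, 119.8, 114.8]
ee_rot: [0.003, -0.001, 1.0, 0.001]
force: [1.0, 0.1, 0.1]
finger_gap: 0.1
grip_force: 0.0
clock: 20.98
ee_pos: [528.4, 118.5, 114.3]
ee_rot: [0.001, -0.002, 1.0, 0.0]
force: [0.1, -0.2, -0.4]
finger_gap: -0.1
grip_force: 0.0
```

```bash
python3 -m pendant '[{"fingers":-1,"translation":[0,0,-0.035],"turn":[0,0,0]},{"fingers":-1,"translation":[0,0,-0.03],"turn":[0,0,0]},{"fingers":-1,"translation":[0,0,-0.009],"turn":[0,0,0]},{"fingers":-1,"translation":[0,0,0],"turn":[0,0,0]},{"fingers":-1,"translation":[0,-0.012,0],"turn":[0,0,0]},{"fingers":-1,"translation":[0,-0.012,0],"turn":[0,0,0]},{"fingers":-1,"translation":[0,-0.012,0],"turn":[0,0,0]},{"fingers":-1,"translation":[0,-0.012,0],"turn":[0,0,0]},{"fingers":-1,"translation":[0,-0.012,0],"turn":[0,0,0]},{"fingers":-1,"translation":[0,-0.012,0],"turn":[0,0,0]},{"fingers":-1,"translation":[0,-0.005,0],"turn":[0,0,0]},{"fingers":-1,"translation":[0,0,0],"turn":[0,0,0]}]'; python3 -m pendant '[{"fingers":-1,"translation":[0,-0.005,0],"turn":[0,0,0]},{"fingers":-1,"translation":[0,0,0],"turn":[0,0,0]},{"fingers":-1,"translation":[0,0,0],"turn":[0,0,0]}]'
```

```text
clock: 21.98
ee_pos: [527.7, 54.0, 54.7]
ee_rot: [0.0, 0.0, 1.0, -0.001]
force: [0.3, -0.4, -0.1]
finger_gap: -0.2
grip_force: 0.0
clock: 22.23
ee_pos: [526.9, 52.0, 54.3]
ee_rot: [-0.0, -0.001, 1.0, -0.0]
force: [-0.5, 0.5, 0.3]
finger_gap: -0.3
grip_force: 0.0
```

```bash
python3 -m pendant '[{"fingers":-1,"translation":[0,-0.003,0],"turn":[0,0,0]},{"fingers":-1,"translation":[0,-0.003,0],"turn":[0,0,0]},{"fingers":-1,"translation":[0,0,0],"turn":[0,0,0]}]'; python3 -m pendant '[{"fingers":-1,"translation":[0,-0.003,0],"turn":[0,0,0]},{"fingers":-1,"translation":[0,-0.003,0],"turn":[0,0,0]},{"fingers":-1,"translation":[0,0,0],"turn":[0,0,0]}]'
```

```text
clock: 22.48
ee_pos: [526.8, 48.2, 54.4]
ee_rot: [-0.0, -0.002, 1.0, 0.0]
force: [0.0, 1.2, -0.4]
finger_gap: -0.0
grip_force: 0.7
clock: 22.73
ee_pos: [526.8, 47.9, 54.5]
ee_rot: [0.001, -0.003, 1.0, 0.004]
force: [0.1, 7.9, -2.5]
finger_gap: -0.2
grip_force: 4.1
```

```bash
python3 -m pendant '[{"fingers":-1,"translation":[0,-0.003,0],"turn":[0,0,0]},{"fingers":-1,"translation":[0,0,0],"turn":[0,0,0]},{"fingers":-1,"translation":[0,0,0],"turn":[0,0,0]}]'; python3 -m pendant '[{"fingers":-1,"translation":[0,0.02,0],"turn":[0,0,0]},{"fingers":-1,"translation":[0,0.025,0],"turn":[0,0,0]},{"fingers":-1,"translation":[0,0.015,0.035],"turn":[0,0,0]},{"fingers":-1,"translation":[-0.04,0,0.04],"turn":[0,0,0]},{"fingers":-1,"translation":[-0.045,0,0.04],"turn":[0,0,0]},{"fingers":-1,"translation":[-0.02,0,0.035],"turn":[0,0,0]},{"fingers":-1,"translation":[0,0,0],"turn":[0,0,0]},{"fingers":-1,"translation":[0,0,0],"turn":[0,0,0]},{"fingers":-1,"translation":[0,0,0],"turn":[0,0,0]}]'; python3 - <<'E'
from workcell import arm
from h import *
c=cam(arm,"wrist"); w=arm.get_image("wrist"); t=arm.get_image("top"); s=arm.get_image("side")
ct=cam(arm,"top")
b0,_=blobs(cv2.imread("pics/top0.png"),(0,170,110),(6,255,255),8); b1,_=blobs(t,(0,170,110),(6,255,255),8)
for b in(b0,b1): print([np.round(plane(ct,cv2.minEnclosingCircle(x)[0],78)[:2],1) for x in b if 300<x[0,0,0]<350])
z=lambda i,x,y,w,h,k:cv2.resize(i[y:y+h,x:x+w],None,fx=k,fy=k,interpolation=cv2.INTER_CUBIC)
cv2.imwrite("pics/end.png",np.hstack([z(t,250,130,170,150,2.35),z(s,230,110,170,150,2.35)]))
E
```

```text
clock: 22.98
ee_pos: [526.8, 47.8, 54.6]
ee_rot: [0.001, -0.004, 1.0, 0.005]
force: [1.2, 11.1, -4.3]
finger_gap: 0.3
grip_force: 5.5
clock: 23.73
ee_pos: [450.7, 87.2, 167.4]
ee_rot: [0.0, -0.001, 1.0, -0.001]
force: [0.3, 0.1, -0.4]
finger_gap: -0.0
grip_force: 0.0
[array([529.5,  24.4])]
[array([529.5,  24.4])]
```

View pics/end.png

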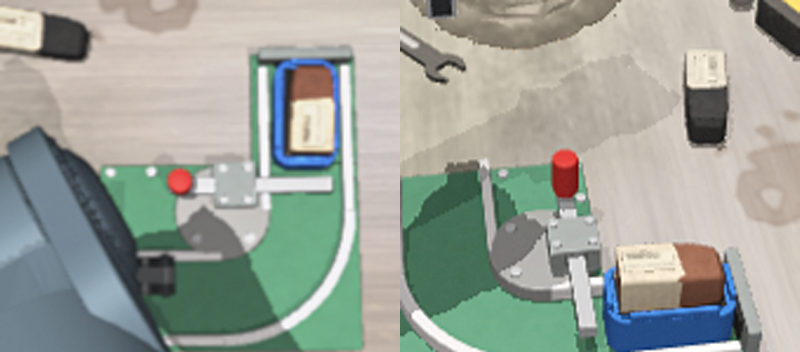

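The final views show the carrier against the stop with the bar in the tray, and the bolt shut behind it. The knob is back at its start pixel position, and the black bar hasn't moved. I'll check the carrier's position numerically, then hand in.

```bash
python3 - <<'E'
from workcell import arm
from h import *
ct=cam(arm,"top"); b0,_=blobs(cv2.imread("pics/top0.png"),(100,130,80),(125,255,255),200); b1,_=blobs(arm.get_image("top"),(100,130,80),(125,255,255),200)
for b in(b0,b1):
    r=cv2.minAreaRect(np.array([plane(ct,u,50)[:2] for u in b[0][:,0]],np.float32)); print(np.round(r[0],1),np.round(r[1],1),round(r[2],1))
E
```

```text
[438.6  42.3] [88.7 50.5] 89.3
[586.9 -79.1] [52.1 90.2] 88.5
```

Carrier centre x is 586.9 against a bay at 587, so it's home.

```bash
python3 -c "
from workcell import arm
print(arm.hand_in())"
```

```text
the job is handed in; nothing more can be done
None
```

The job is done and handed in at about 24 s: the brown bar lies lengthwise in the carrier's tray, the carrier is home against the end stop, the bolt is fully shut behind it, and the black bar was not touched.

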